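# Bedside record: clear the brush and cue the needle

## Task

Get this record ready to play: first lift the record brush off the record and leave it balanced, right way up, on the rounded top of its wooden dome stand. Then raise the small cue lever beside the tonearm fully, swing the lifted arm over the record until the needle is above the outermost track, and gently lower the lever all the way so that the needle comes down there. Never swing the arm sideways while the lever is down, and leave the other things on the table where they are.

Things in the scene. Friction and masses are not known exactly. Their poses are not given: they have to be found in the camera images.
- turntable: Black record player, fixed; plinth 330 (x) x 450 (y) mm, flat top 70 mm above the table. Origin under the plinth's centre on the table; x to its rear, y to its left, front faces the robot. Offsets in the other entries are in this frame, in mm. Record (300 mm diameter, black, does not turn) centred at (0, 30), its top at height 92.
- pivot (a point): The tonearm's vertical pivot axis, on a round base of radius 30 mm; at turntable (100, -155), height 112 mm. A counterweight of 42 mm diameter reaches 64 mm behind it, its top at height 133 mm.
- spindle (a point): Top of the steel spindle pin (7 mm diameter, standing 12 mm above the record), at the record's centre. The record's outermost track lies between its rim (radius 150 mm) and a thin light ring at radius 116 mm.
- brush: Loose record brush: dark wooden block 110 mm long (own x) x 44 mm wide (y) x 38 mm high, about 0.14 kg; origin at the centre of its underside. Two grey velvet pads, 24 mm long and 6 mm deep, under its two ends; between them (62 mm) the block's flat underside is 6 mm above the origin. Starts lying on the left half of the record.
- stand: Fixed wooden dome stand, a plain dome of sphere radius 50 mm, base 116 mm across, 80 mm high; origin at the centre of its foot on the table. It stands to the left or right of the record player, in a place also used by the flask and the mug.
- crown (a point): The highest point of the dome, 80 mm above the table, on which the flat underside of the brush balances (any yaw). The brush stays put when set down within some 5 mm of its middle: then it only leans a little.
- cue_lever (a joint): Angle of the cue lever: 0 fully down (level, pointing to the front, turntable -x), 0.9 rad fully up (tip raised). It raises the whole tonearm, level, in proportion: 16 mm higher at 0.9. It stays where it is left (friction: about 1.2 N at the knob). Its hinge axis is the turntable's y, through (60, -200) at height 115 mm.
- lever_knob (a point): Centre of the black knob at the lever's end, 70 mm from the hinge: a small cylinder of 16 mm diameter lying along the turntable's y, 14 mm wide; height 115 mm when down.
- tonearm (a joint): Swing of the tonearm about its vertical pivot: 0 points straight to the front (turntable -x), growing as it swings left towards and over the record. Starts parked between 0 and 0.2, off the record; the needle crosses the rim at about 0.36 and reaches radius 132 mm at about 0.45. Light friction, stays where it is left. Limits -0.02 and 0.95.
- needle (a point): Needle tip under the headshell, 225 mm from the tonearm's vertical pivot. Height 92.5 mm with the lever down, 108 mm with it fully up.
- headshell (a point): Middle of the black headshell at the tonearm's end, 50 mm long (along the arm) x 22 mm wide x 14 mm high, 222 mm from the vertical pivot; height 110 mm with the lever down, about 126 mm with it up. The tube behind it is 10 mm thick, 2 mm above this point. It can be held by its sides from above or pushed.
- flask: Bystander, loose: white drinks flask with black cap, 72 mm diameter, 235 mm tall; origin at its foot. Stands in one of the three places beside the record player.
- mug: Bystander, loose: white mug, 80 mm diameter, 95 mm high, handle to one side; origin at its foot. Stands in one of the three places.
- earbud_case: Bystander, loose: flat black earbud case, 54 mm diameter, 25 mm high, on the front left corner of the plinth; origin at its underside.
- notebook: Bystander, loose: blue notebook 150 x 105 x 12 mm, near the robot's left; origin at its underside.
- glasses_case: Bystander, loose: black glasses case 160 x 55 x 45 mm, near the robot's right; origin at its underside.
There are look-alikes about, which are no part of the job. Leave any white look-alike of the brush alone.

How it is judged:
On the way, in this order (a step that is already met when the one before it is completed fails the run):
1. the brush stands balanced on the dome, let go (horizontal distance between brush and crown below 0.03 m and z of brush in the frame of crown above -0.02 m and angle between brush's own z axis and vertical below 0.3 rad and contact force between brush and stand above 0.2 N and contact force between brush and the fingers below 0.1 N), for 0.3 s.
2. the cue lever is up, with the arm still off the record (value of joint cue_lever above 0.7 rad and horizontal distance between needle and spindle above 0.15 m), for 0.2 s.
3. the lifted needle is over the outermost track (value of joint cue_lever above 0.5 rad and horizontal distance between needle and spindle between 0.116 and 0.15 m), for 0.2 s.
At the end, for the whole second after the job is handed in: The brush rests on the dome, within 30 mm of its middle, leaning less than 17 degrees, still; the cue lever is down (below 0.1 rad) and the needle is down on the outermost track, 116 to 150 mm from the spindle; the arm is still (all of step 1 and linear speed of brush below 0.03 m/s and horizontal distance between needle and spindle between 0.116 and 0.15 m and value of joint cue_lever below 0.1 rad and velocity of joint tonearm between -0.05 and 0.05 rad/s); the robot touches nothing.
It fails at once if the arm is swung sideways while the lever is down (below 0.35 rad, faster than 0.3 rad/s) (value of joint cue_lever below 0.35 rad and (velocity of joint tonearm above 0.3 rad/s or velocity of joint tonearm below -0.3 rad/s)).
It fails at once if the lever is slammed down (faster than 3 rad/s) (velocity of joint cue_lever below -3 rad/s).
It fails at once if the brush is tipped over (angle between brush's own z axis and vertical above 0.8 rad).
It fails at once if a bystander is moved by more than 30 mm (distance of any of flask, mug, earbud_case, notebook, glasses_case from where it was at the start of the episode above 0.03 m).
It also fails if it takes over 72 s, if anything falls off the work surface, if the arm or the gripper's body presses on something with over 40 N, if the wrist force passes 120 N, or if a joint passes its speed limit or range.

## Robot

A 6-joint arm with a two-finger parallel gripper is mounted at the origin on the work surface. World frame = base frame: x ahead of the robot, y to its left, z up, the work surface at z = 0. Lengths are in m, angles in rad, forces in N, time in s.
With the tool pointing down it reaches from about 0.4 to 0.825 m from the base axis. Payload 7 kg.
Tool frame: the origin (TCP) lies at the very end of the fingers, on their centre line; the grasp point (between the pads) lies 19 mm behind it; z points along the fingers, y is the line along which they close (so a half turn about z gives the same grasp; the last joint's range is limited). The gripper opens to 88 mm and grips with 3 to 60 N. Pads are 19 mm wide; open, the fingers measure 130 mm over their backs; the gripper's body (78 mm by 193 mm) begins 47 mm behind the grasp point.
Start: joints at [1.6, 0.359, 0.012, 0, -1.224, -0.288], TCP at [0.173, 0.652, 0.227] pointing down, gripper open.
Joint ranges: [-3.07, 3.07], [-1.43, 2.12], [-1.02, 1.25], [-3.03, 1.67], [-3.05, -0], [-3.03, 3.03]. Speed limits (rad/s): [2.39, 2.39, 3.01, 3.14, 3.14, 3.14].

## Interface

Orientations are given as [roll, pitch, yaw] about the fixed x, y, z axes, in that order (R = Rz(yaw) Ry(pitch) Rx(roll)).
In Python, from station import arm gives the robot as it stands.
- The arm moves only by the tool step_arm, never from a script. Its argument "rows" is a list of rows, each a list of 5 numbers: the shift along the world's x, y, z in m, then the turn about the world's z in rad, then the finger opening in m, from 0 to 0.0876. In form: [[x, y, z, spin, gripper], ...]. A call has 1 to 20 rows; each row is the pose to reach, as a shift and turn from the pose commanded when the call began; what a row does not reach only later rows make up. A row lasts 1/10 s, in which the tool goes at most 50 mm and 8.59 degrees, less where a joint would pass 70% of its speed; a pose out of reach is approached as far as the arm can. A call with a gripper value outside its range is refused whole. The fingers move at their own pace and stop on an object; "newtons" is the grip in N (left out, the last holds). Time passes only in rows, so rows that repeat a pose let the fingers close. It gives the time, the measured TCP pose, the force, the opening and the grip force at its end, in the units of the state.
- arm.get_state(): the state, without advancing time (a new reading comes with each control period).
- arm.grab_frame(name): name is "scene" or "top"; returns a dict with "color" (480x640x3 uint8, blue, green, red), "vfov" (degrees; the focal length in pixels is half the picture's height over the tangent of half this angle, whatever the lens; pixels are square), "cx", "cy" (the principal point, pixels), "rvec" (rotation vector, rad) and "tvec" (3), from world to camera coordinates, as OpenCV has them. Camera axes: x right, y down, z forward; pixel columns grow to the right and rows downward; lengths in m; the calibration is good to about 2 mm. A picture is of the moment at which its call begins. There is no depth.
- arm.job_done(): hands the job in; it is judged then, once.
The state is a dict: "t": time; "q": joint angles; "qd": joint speeds; "joint_efforts": joint torques, N m; "eef_pos": TCP position; "ee_rot": TCP orientation; "force": force on the tool from outside, world axes, zero at the start; "moment": the same for the moment, N m; "width": finger opening in m; "gripper_force": force on a finger pad.
Only numpy, scipy, OpenCV 4.12 (cv2) and the standard library are available. Lean on these libraries where they do the work, as an engineer would, in place of code of your own. Each camera call takes 0.05 s, during which the arm holds its last target. There are 200 camera calls.

## Working session

There is one attempt and no reset: what is moved stays moved. The work goes in short steps, Python scripts to look and compute and a tool call to move; the robot and the scene stay as the last step left them, time stands still between calls to the robot, and variables do not carry over. Pictures are saved under pics/ and viewed, at most 11 in all, crops included, and the job is handed in when it is done.

Besides the shell and the picture viewer there is one more tool, called after ">>>" as name([rows], argument=value, ...), one row to a line, values as JSON. step_arm: Moves the arm, as the interface text tells. Its arguments: {"type":"object","properties":{"rows":{"type":"array"},"newtons":{"type":"number"}},"required":["rows"]}

```bash
mkdir -p pics; cat > h.py <<'E'
import numpy as np,cv2,pickle
from station import arm
def grab(n,tag):
    f=arm.grab_frame(n); cv2.imwrite(f'pics/{tag}.png',f['color']); pickle.dump(f,open(f'pics/{tag}.pkl','wb')); return f
def load(tag): return pickle.load(open(f'pics/{tag}.pkl','rb'))
def K(f):
    F=f['color'].shape[0]/2/np.tan(np.radians(f['vfov'])/2); return np.array([[F,0,f['cx']],[0,F,f['cy']],[0,0,1]])
def ray(f,u,v):
    R=cv2.Rodrigues(np.array(f['rvec'],float))[0]; t=np.array(f['tvec'],float).ravel()
    return -R.T@t, R.T@np.linalg.inv(K(f))@np.array([u,v,1.])
def onz(f,u,v,z):
    c,d=ray(f,u,v); return c+d*(z-c[2])/d[2]
def proj(f,P):
    return cv2.projectPoints(np.array(P,float).reshape(-1,3),np.array(f['rvec'],float),np.array(f['tvec'],float),K(f),None)[0].reshape(-1,2)
E
python3 - <<'E'
from h import *
for n in('top','scene'):
    f=grab(n,n+'0'); print(n,f['vfov'],ray(f,320,240),f['cx'],f['cy'])
print(arm.get_state())
E
```

```text
top 48.576454115472984 (array([ 0.45493491, -0.00880051,  1.2006819 ]), array([ 0.0381357 ,  0.0149755 , -0.99917161])) 322.2555235626444 241.13091233536372
scene 52.181897566182705 (array([ 1.17724295, -0.16070963,  0.98957109]), array([-0.58911354,  0.1077618 , -0.80095507])) 325.74305585996996 236.23332711242082
{'t': 0.1, 'q': array([ 1.60010797e+00,  3.59321011e-01,  1.11845570e-02, -2.61897364e-04,
       -1.22409652e+00, -2.88116457e-01]), 'qd': array([4.57063655e-04, 1.64493796e-05, 3.75751838e-04, 1.28749962e-03,
       3.20094471e-04, 6.87670358e-04]), 'joint_efforts': array([-1.81586369e-03, -5.84164274e+01,  2.93750793e+01,  7.01568648e+00,
        1.01079335e-02, -6.30680302e-05]), 'eef_pos': array([0.17266923, 0.65211488, 0.22573589]), 'ee_rot': array([ 3.14014526e+00, -1.72183397e-04, -2.58893857e-01]), 'force': array([-0.24755475,  0.2583245 , -0.62675884]), 'moment': array([-0.01646877, -0.03334958, -0.00624314]), 'gripper_force': 0.0, 'width': 0.08739822339418911}
```

View pics/top0.png

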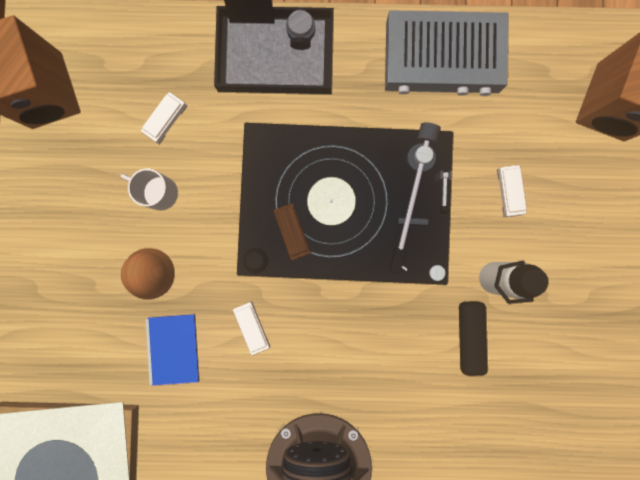

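View pics/scene0.png

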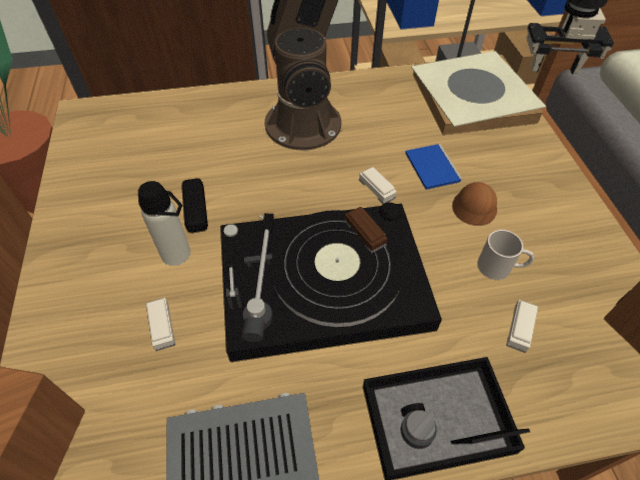

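The brush is the dark brown block on the record, at top (292,231) and scene (366,229). Its look-alikes are three white blocks, at top (163,117), (512,191) and (251,328), and none of them is brown or on the record. The dome is at top (148,273) and scene (477,202). The lever is at top (445,188), the headshell at (401,255). I'll segment these next and confirm in one crop.

```bash
python3 - <<'E'
from h import *
t=load('top0'); s=load('scene0')
def big(m):
    c,_=cv2.findContours(m.astype(np.uint8),cv2.RETR_EXTERNAL,cv2.CHAIN_APPROX_NONE); return max(c,key=cv2.contourArea)
def box(m,x0,y0,x1,y1):
    o=np.zeros_like(m); o[y0:y1,x0:x1]=m[y0:y1,x0:x1]; return o
for n,f,bb,db,lb in(('top',t,(265,195,318,268),(115,240,182,305),(295,165,370,240)),('scene',s,(335,200,395,255),(445,175,505,230),(305,235,370,290))):
    h=cv2.cvtColor(f['color'],cv2.COLOR_BGR2HSV).astype(int); b=f['color'].astype(int)
    brown=(b[...,2]-b[...,0]>18)&(b[...,2]>45)
    c=big(box(brown&(h[...,1]>90),*bb)); r=cv2.minAreaRect(c); P=np.array([onz(f,u,v,.130) for u,v in cv2.boxPoints(r)])
    print(n,'brush',r,P.round(4).tolist(),P.mean(0).round(4))
    d=big(box((b[...,2]<165)&(h[...,1]>125),*db)); (u,v),R=cv2.minEnclosingCircle(d); print('dome',u,v,R,cv2.boundingRect(d),onz(f,u,v,.0),onz(f,u,v,.03))
    l=big(box((h[...,2]>150)&(h[...,1]<70),*lb)); e=cv2.fitEllipse(l); print('label',e,onz(f,*e[0],.092))
for u,v in((245,123),(453,130),(447,284),(237,275)): print(onz(t,u,v,.07).round(4))
a=cv2.resize(t['color'][100:300,380:480],None,fx=4,fy=4,interpolation=cv2.INTER_CUBIC)[:600]
a=cv2.resize(t['color'][110:290,385:465],(266,600),interpolation=cv2.INTER_CUBIC)
b1=cv2.resize(t['color'][190:310,105:325],(534,291),interpolation=cv2.INTER_CUBIC)
b2=cv2.resize(s['color'][165:290,330:560],(534,290),interpolation=cv2.INTER_CUBIC)
o=np.zeros((600,800,3),np.uint8); o[:,:266]=a;o[:291,266:]=b1;o[300:590,266:]=b2; cv2.imwrite('pics/crop1.png',o)
E
```

```text
top brush ((291.4969482421875, 231.37608337402344), (54.343109130859375, 21.789499282836914), 70.14479064941406) [[0.5552, 0.1057, 0.13], [0.5711, 0.0646, 0.13], [0.4687, 0.0248, 0.13], [0.4529, 0.0657, 0.13]] [0.512  0.0652 0.13  ]
dome 147.58474731445312 273.2076416015625 26.463289260864258 (123, 248, 51, 51) [0.41657794 0.39727353 0.        ] [0.41753632 0.38712744 0.03      ]
label ((330.99725341796875, 200.63880920410156), (47.00021743774414, 47.30033874511719), 14.340836524963379) [ 0.58014871 -0.01322583  0.092     ]
scene brush ((360.5, 224.5), (49.0, 51.0), 90.0) [[0.4366, 0.0103, 0.13], [0.4577, 0.1276, 0.13], [0.5944, 0.0911, 0.13], [0.5747, -0.0175, 0.13]] [0.5158 0.0529 0.13  ]
dome 475.0091857910156 204.1238555908203 23.520275115966797 (452, 182, 45, 44) [0.40544927 0.40259266 0.        ] [0.4288471  0.38551549 0.03      ]
label ((336.7633056640625, 261.65435791015625), (35.98147964477539, 44.00350570678711), 92.06515502929688) [ 0.58257559 -0.01415074  0.092     ]
[0.7458 0.1752 0.07  ]
[ 0.74   -0.2706  0.07  ]
[ 0.4112 -0.2628  0.07  ]
[0.4196 0.1828 0.07  ]
```

View pics/crop1.png

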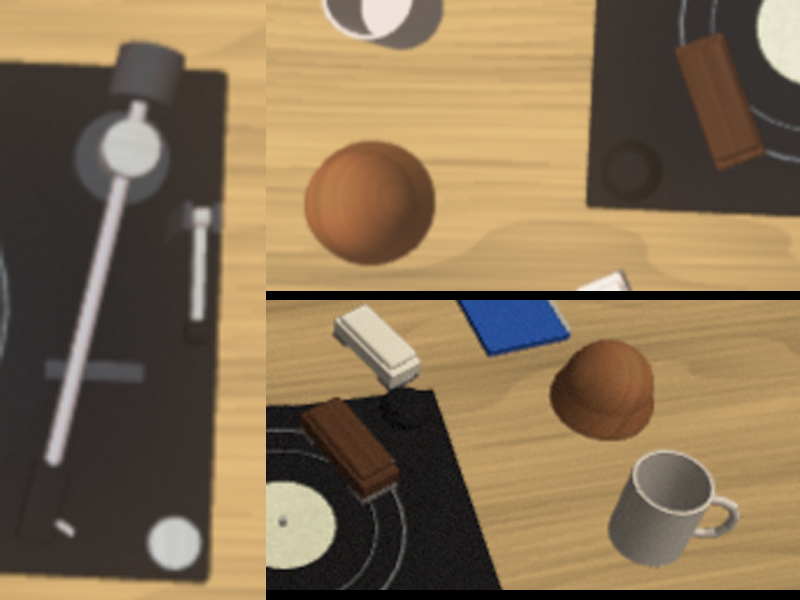

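The crop confirms the brush is the brown block with grey pads and that the dome sits on a flared foot. Next I'll refine the dome centre from its sphere outline in both views, then the knob, arm angle and flask.

```bash
python3 - <<'E'
from h import *
from scipy.optimize import least_squares
t=load('top0'); s=load('scene0')
rays=[]
for n,f,(x0,y0,x1,y1) in(('t',t,(115,240,182,305)),('s',s,(445,175,505,230))):
    h=cv2.cvtColor(f['color'],cv2.COLOR_BGR2HSV).astype(int); m=np.zeros((480,640),np.uint8)
    m[y0:y1,x0:x1]=((h[...,1]>125)&(f['color'][...,2]<165))[y0:y1,x0:x1]
    c=max(cv2.findContours(m,0,cv2.CHAIN_APPROX_NONE)[0],key=cv2.contourArea)[:,0]
    (u,v),R=cv2.minEnclosingCircle(c)
    sel=c[c[:,1]<196] if n=='s' else c[c[:,0]<u-15]
    print(n,len(sel)); rays.append([ray(f,*p) for p in sel.astype(float)])
def res(p,rs,z=.03):
    P=np.array([p[0],p[1],z]); return [np.linalg.norm(np.cross(P-c,d/np.linalg.norm(d)))-.0505 for c,d in rs]
for rs in(rays[0],rays[1],rays[0]+rays[1]):
    q=least_squares(res,[.417,.39],args=(rs,)); print(q.x,np.std(q.fun))
C=np.array([.5805,-.0437]);y=-.018
w=lambda a,b,z:np.array([C[0]+a/1e3*np.cos(y)-b/1e3*np.sin(y),C[1]+a/1e3*np.sin(y)+b/1e3*np.cos(y),z])
for n,p in(('knob',w(-10,-200,.115)),('hinge',w(60,-200,.115)),('pivot',w(100,-155,.112)),('spindle',w(0,30,.104))):
    print(n,p.round(4),proj(t,p).round(1),proj(s,p).round(1))
pv=w(100,-155,.112)
for th in np.arange(0,.25,.05):
    p=pv+np.array([-.222*np.cos(th+y),-.222*np.sin(th+y)+.444*0,0]); p=w(100-222*np.cos(th),-155+222*np.sin(th),.117); print(round(th,2),p.round(4),proj(t,p).round(1),proj(s,p).round(1))
print('flask cap',onz(t,527,281,.235),'foot',onz(s,174,258,0),'mug',onz(t,147,187,.095))
E
```

```text
t 32
s 46
[0.41813404 0.38799388] 0.0036296038702765617
[0.42089707 0.3919766 ] 0.0011181065064593935
[0.42050301 0.39045625] 0.002751152975853151
knob [ 0.5669 -0.2435  0.115 ] [[443.6 208.4]] [[230.5 265.5]]
hinge [ 0.6369 -0.2447  0.115 ] [[444.8 174.3]] [[232.3 293.5]]
pivot [ 0.6777 -0.2005  0.112 ] [[423.2 154.3]] [[256.1 308.1]]
spindle [ 0.581  -0.0137  0.104 ] [[331.3 199.6]] [[337. 258.]]
0.0 [ 0.4557 -0.1965  0.117 ] [[419.8 262.3]] [[247.7 222.1]]
0.05 [ 0.4562 -0.1854  0.117 ] [[414.4 261.9]] [[252.6 221.6]]
0.1 [ 0.4572 -0.1743  0.117 ] [[408.9 261.3]] [[257.5 221.2]]
0.15 [ 0.4588 -0.1634  0.117 ] [[403.5 260.4]] [[262.3 221.1]]
0.2 [ 0.4609 -0.1525  0.117 ] [[398.2 259.2]] [[267.2 221.1]]
flask cap [ 0.42641258 -0.36971242  0.235     ] foot [ 0.439745   -0.38846221  0.        ] mug [0.59981373 0.37278467 0.095     ]
```

>>> step_arm([
  [0.085, -0.147, 0, 0.16, 0.0875],
  [0.17, -0.293, 0, 0.32, 0.0875],
  [0.255, -0.44, 0, 0.48, 0.0875],
  [0.34, -0.586, -0.03, 0.63, 0.0875],
  [0.34, -0.586, -0.03, 0.63, 0.0875],
  [0.34, -0.586, -0.03, 0.63, 0.0875],
  [0.34, -0.586, -0.03, 0.63, 0.0875],
  [0.34, -0.586, -0.03, 0.63, 0.0875],
  [0.34, -0.586, -0.03, 0.63, 0.0875],
  [0.34, -0.586, -0.03, 0.63, 0.0875],
  [0.34, -0.586, -0.03, 0.63, 0.0875],
  [0.34, -0.586, -0.03, 0.63, 0.0875],
  [0.34, -0.586, -0.03, 0.63, 0.0875],
  [0.34, -0.586, -0.03, 0.63, 0.0875],
  [0.34, -0.586, -0.03, 0.63, 0.0875],
  [0.34, -0.586, -0.03, 0.63, 0.0875],
  [0.34, -0.586, -0.03, 0.63, 0.0875],
  [0.34, -0.586, -0.03, 0.63, 0.0875],
], newtons=15)

```text
t: 1.9
eef_pos: [0.5124, 0.0674, 0.1967]
ee_rot: [-3.141, -0.0, 0.373]
force: [-0.2, 0.5, 0.4]
width: 0.0878
gripper_force: 0.0
```

>>> step_arm([
  [0, -0.001, -0.04, 0, 0.0875],
  [0, -0.001, -0.07, 0, 0.0875],
  [0, -0.001, -0.085, 0, 0.0875],
  [0, -0.001, -0.095, 0, 0.0875],
  [0, -0.001, -0.095, 0, 0.0875],
  [0, -0.001, -0.095, 0, 0.06],
  [0, -0.001, -0.095, 0, 0.05],
  [0, -0.001, -0.095, 0, 0.045],
  [0, -0.001, -0.095, 0, 0.04],
  [0, -0.001, -0.095, 0, 0.035],
  [0, -0.001, -0.095, 0, 0.035],
  [0, -0.001, -0.095, 0, 0.035],
  [0, -0.001, -0.095, 0, 0.035],
])

```text
t: 3.2
eef_pos: [0.5128, 0.0654, 0.1017]
ee_rot: [3.141, -0.0, 0.371]
force: [-0.5, -0.3, 2.2]
width: 0.044
gripper_force: 15.0
```

>>> step_arm([
  [0, 0, 0.03, 0, 0.035],
  [0, 0, 0.07, 0, 0.035],
  [-0.01, 0.035, 0.08, 0, 0.035],
  [-0.022, 0.075, 0.08, 0, 0.035],
  [-0.034, 0.115, 0.08, 0, 0.035],
  [-0.046, 0.155, 0.08, 0, 0.035],
  [-0.058, 0.195, 0.08, 0, 0.035],
  [-0.07, 0.235, 0.08, 0, 0.035],
  [-0.082, 0.275, 0.08, 0, 0.035],
  [-0.09, 0.31, 0.08, 0, 0.035],
  [-0.094, 0.326, 0.06, 0, 0.035],
  [-0.094, 0.326, 0.03, 0, 0.035],
  [-0.094, 0.326, 0.01, 0, 0.035],
  [-0.094, 0.326, 0.005, 0, 0.035],
  [-0.094, 0.326, 0.005, 0, 0.035],
  [-0.094, 0.326, 0.005, 0, 0.035],
])

```text
t: 4.8
eef_pos: [0.4193, 0.3919, 0.1075]
ee_rot: [-3.141, -0.001, 0.371]
force: [0.4, 0.0, -0.7]
width: 0.0439
gripper_force: 15.0
```

```bash
python3 - <<'E'
from h import *
f=grab('scene','s1'); g=grab('top','t1'); p=arm.get_state()['eef_pos']; print(p,proj(f,[[.419,.3915,.08],p]),proj(g,[p]))
a=cv2.resize(f['color'][130:255,420:540],(576,600),interpolation=cv2.INTER_CUBIC)
cv2.imwrite('pics/crop2.png',a)
E
```

```text
[0.419326   0.39207348 0.10788544] [[480.80991594 187.92568686]
 [484.016649   180.32176296]] [[132.43539459 273.18485883]]
```

View pics/crop2.png

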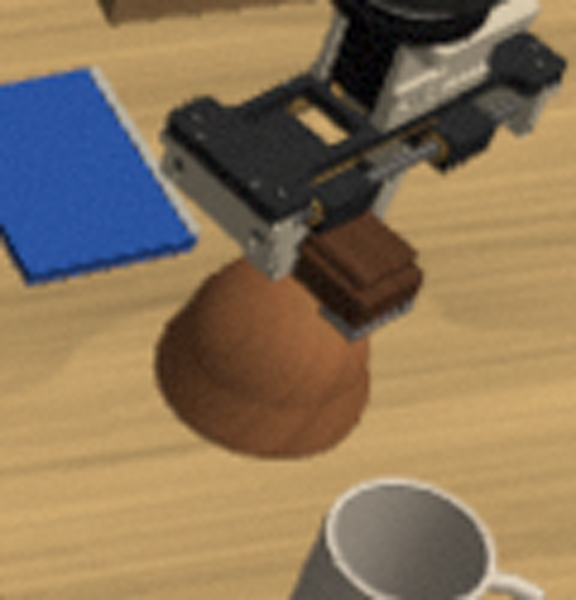

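```bash
python3 - <<'E'
from h import *
from scipy.optimize import least_squares
A=[]
for n,tag,(x0,y0,x1,y1) in(('t','top0',(115,240,182,305)),('s','scene0',(445,175,505,230))):
    f=load(tag); b=f['color'].astype(int); H=cv2.cvtColor(f['color'],cv2.COLOR_BGR2HSV).astype(int)
    for thr in(115,125,135):
        m=np.zeros((480,640),np.uint8); m[y0:y1,x0:x1]=(H[...,1]>thr)[y0:y1,x0:x1]&(b[...,2]<175)[y0:y1,x0:x1]
        m=cv2.morphologyEx(m,cv2.MORPH_OPEN,np.ones((5,5)))
        c=max(cv2.findContours(m,0,cv2.CHAIN_APPROX_NONE)[0],key=cv2.contourArea)[:,0]
        (u,v),R=cv2.minEnclosingCircle(c)
        sel=c[c[:,1]>v+8] if n=='s' else c[c[:,0]>u+5]
        P=np.array([onz(f,*p,0)[:2] for p in sel.astype(float)])
        for fr in(0,1):
            q=least_squares(lambda p:np.hypot(*(P-p[:2]).T)-(p[2] if fr else .0585),[.419,.391,.058][:2+fr]); print(n,thr,len(sel),q.x.round(4),np.std(q.fun).round(4))
E
```

```text
t 115 65 [0.4162 0.3957] 0.0009
t 115 65 [0.4163 0.3934 0.0567] 0.0006
t 125 63 [0.4173 0.3981] 0.0011
t 125 63 [0.4174 0.3947 0.0558] 0.0006
t 135 61 [0.4283 0.4105] 0.0062
t 135 61 [0.4279 0.4031 0.0524] 0.0061
s 115 55 [0.4185 0.3936] 0.0014
s 115 55 [0.4162 0.394  0.0605] 0.0013
s 125 47 [0.4171 0.3943] 0.0009
s 125 47 [0.418  0.3942 0.0577] 0.0008
s 135 47 [0.4149 0.3953] 0.0011
s 135 47 [0.4171 0.3948 0.0566] 0.001
```

>>> step_arm([
  [-0.001, 0.001, -0.008, 0, 0.035],
  [-0.001, 0.001, -0.015, 0, 0.035],
  [-0.001, 0.001, -0.019, 0, 0.035],
  [-0.001, 0.001, -0.021, 0, 0.035],
  [-0.001, 0.001, -0.0225, 0, 0.035],
  [-0.001, 0.001, -0.0225, 0, 0.035],
])

```text
t: 5.5
eef_pos: [0.4178, 0.3925, 0.0839]
ee_rot: [3.141, 0.0, 0.371]
force: [0.0, 0.3, -0.9]
width: 0.044
gripper_force: 15.0
```

>>> step_arm([
  [0, 0, -0.001, 0, 0.035],
  [0, 0, -0.0015, 0, 0.035],
  [0, 0, -0.0015, 0, 0.035],
])

```text
t: 5.8
eef_pos: [0.4179, 0.3927, 0.0835]
ee_rot: [-3.141, -0.001, 0.372]
force: [-2.5, -2.0, 6.6]
width: 0.0437
gripper_force: 15.0
```

```bash
python3 - <<'E'
from h import *
for i in range(3):
    s=arm.get_state(); print(s['eef_pos'],s['ee_rot'],s['force'],s['moment']); arm.grab_frame('top')
E
```

```text
[0.41793042 0.39267657 0.08353976] [-3.14130808e+00 -7.72043063e-04  3.71541807e-01] [-2.54584025 -1.9751618   6.56488169] [-0.64517948  0.83535323 -0.01112826]
[0.41794533 0.39268228 0.08356622] [-3.14127366e+00 -8.32826123e-04  3.71544292e-01] [-0.7906384  -1.66715312  6.03899694] [-0.70681849  0.79919956  0.04152073]
[0.41792344 0.39266752 0.08354521] [-3.14126674e+00 -8.26031526e-04  3.71570855e-01] [-1.3984382  -1.39717449  5.62398872] [-0.66285995  0.72616804 -0.04290628]
```

>>> step_arm([
  [0, 0, 0.001, 0, 0.035],
  [0, 0, 0.001, 0, 0.035],
  [0, 0, 0.001, 0, 0.046],
  [0, 0, 0.001, 0, 0.05],
  [0, 0, 0.001, 0, 0.056],
  [0, 0, 0.001, 0, 0.06],
  [0, 0, 0.001, 0, 0.06],
  [0, 0, 0.001, 0, 0.06],
  [0, 0, 0.001, 0, 0.06],
])

```text
t: 6.85
eef_pos: [0.4178, 0.3925, 0.0836]
ee_rot: [3.142, -0.0, 0.371]
force: [0.5, -0.6, 0.3]
width: 0.0601
gripper_force: 0.0
```

```bash
python3 - <<'E'
from h import *
f=grab('scene','s2'); print(arm.get_state()['width'])
a=cv2.resize(f['color'][130:255,420:540],(576,600),interpolation=cv2.INTER_CUBIC)
cv2.imwrite('pics/crop3.png',a)
E
```

```text
0.06007389779893495
```

View pics/crop3.png

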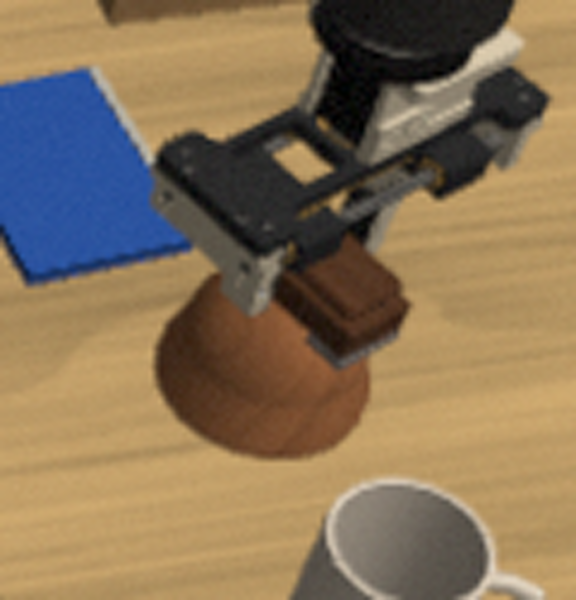

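The brush sits level between the open fingers, its near end at crop (350,350). I'll back off straight up and check again from the top and scene views.

>>> step_arm([
  [0, 0, 0.01, 0, 0.064],
  [0, 0, 0.025, 0, 0.066],
  [0, 0, 0.05, 0, 0.066],
  [0, 0, 0.085, 0, 0.066],
  [0, 0, 0.12, 0, 0.066],
  [0.04, -0.04, 0.13, 0, 0.066],
  [0.06, -0.08, 0.13, 0, 0.066],
  [0.08, -0.12, 0.13, 0, 0.066],
  [0.08, -0.16, 0.13, 0, 0.066],
])

```text
t: 7.8
eef_pos: [0.4995, 0.2309, 0.2142]
ee_rot: [3.141, -0.001, 0.371]
force: [0.2, -0.7, -0.1]
width: 0.0659
gripper_force: 0.0
```

```bash
python3 - <<'E'
from h import *
f=grab('scene','s3'); g=grab('top','t3')
a=cv2.resize(f['color'][140:240,430:530],(400,400),interpolation=cv2.INTER_CUBIC)
b=cv2.resize(g['color'][220:320,95:195],(400,400),interpolation=cv2.INTER_CUBIC)
cv2.imwrite('pics/crop4.png',np.hstack([a,b]))
E
```

```text
(no output)
```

View pics/crop4.png

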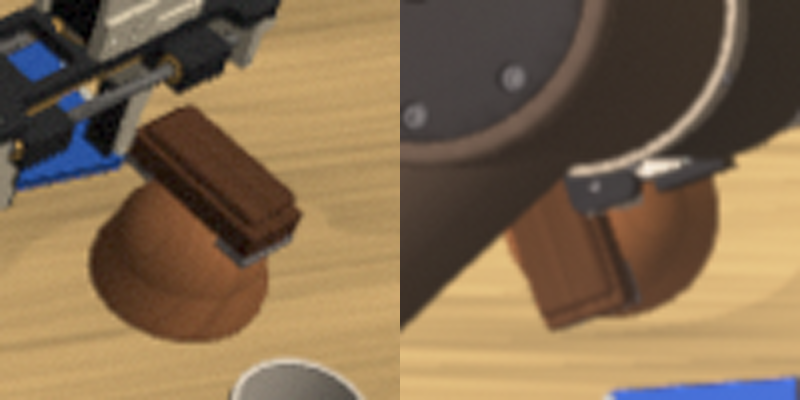

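The brush is balanced on the dome and leans only slightly. Now the lever.

>>> step_arm([
  [0.007, -0.05, 0, -0.04, 0.04],
  [0.014, -0.1, 0, -0.08, 0.04],
  [0.021, -0.15, 0, -0.13, 0.04],
  [0.028, -0.2, 0, -0.18, 0.04],
  [0.035, -0.25, 0, -0.23, 0.04],
  [0.042, -0.3, 0, -0.28, 0.04],
  [0.05, -0.35, 0, -0.33, 0.04],
  [0.057, -0.4, 0, -0.36, 0.04],
  [0.064, -0.45, 0, -0.389, 0.04],
  [0.0675, -0.4745, 0, -0.389, 0.04],
  [0.0675, -0.4745, 0, -0.389, 0.04],
  [0.0675, -0.4745, 0, -0.389, 0.04],
  [0.0675, -0.4745, -0.03, -0.389, 0.04],
  [0.0675, -0.4745, -0.05, -0.389, 0.04],
  [0.0675, -0.4745, -0.05, -0.389, 0.04],
  [0.0675, -0.4745, -0.05, -0.389, 0.04],
], newtons=8)

```text
t: 9.5
eef_pos: [0.5656, -0.2411, 0.1645]
ee_rot: [3.141, -0.0, -0.016]
force: [0.2, -0.2, 0.4]
width: 0.0403
gripper_force: 0.0
```

```bash
python3 - <<'E'
from h import *
f=grab('scene','s4'); s=arm.get_state(); print(s['eef_pos'],proj(f,[[.567,-.2435,.115],s['eef_pos'],[.567,-.2435,.07]]))
a=cv2.resize(f['color'][200:320,180:300],(600,600),interpolation=cv2.INTER_CUBIC)
cv2.imwrite('pics/crop5.png',a)
E
```

```text
[ 0.56615491 -0.24138821  0.16508997] [[230.54433448 265.5655077 ]
 [228.02962491 251.51789267]
 [233.48580663 276.90391823]]
```

View pics/crop5.png

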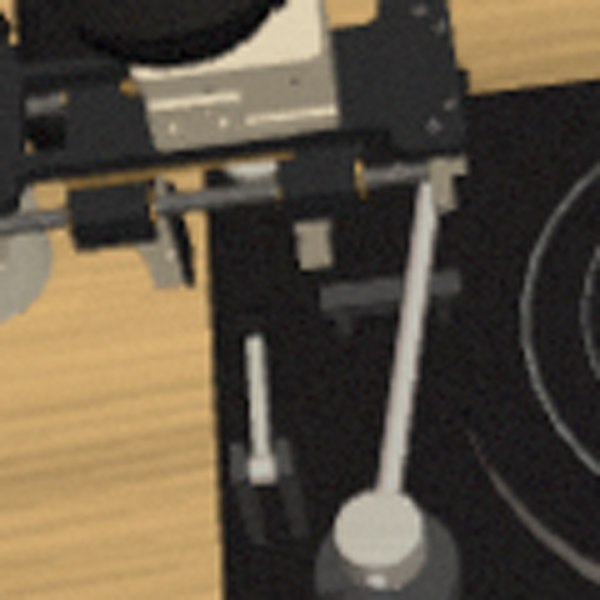

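>>> step_arm([
  [0.001, -0.002, -0.02, 0, 0.04],
  [0.001, -0.002, -0.04, 0, 0.04],
  [0.001, -0.002, -0.055, 0, 0.04],
  [0.001, -0.002, -0.067, 0, 0.04],
  [0.001, -0.002, -0.067, 0, 0.04],
  [0.001, -0.002, -0.067, 0, 0.03],
  [0.001, -0.002, -0.067, 0, 0.022],
  [0.001, -0.002, -0.067, 0, 0.016],
  [0.001, -0.002, -0.067, 0, 0.01],
  [0.001, -0.002, -0.067, 0, 0.008],
  [0.001, -0.002, -0.067, 0, 0.008],
  [0.001, -0.002, -0.067, 0, 0.008],
])

```text
t: 10.75
eef_pos: [0.5666, -0.2439, 0.0968]
ee_rot: [-3.142, -0.001, -0.018]
force: [0.6, 0.7, 1.5]
width: 0.0141
gripper_force: 8.0
```

>>> step_arm([
  [0.0001, 0, 0.0035, 0, 0.008],
  [0.0004, 0, 0.007, 0, 0.008],
  [0.0008, 0, 0.0105, 0, 0.008],
  [0.0014, 0, 0.0139, 0, 0.008],
  [0.0022, 0, 0.0173, 0, 0.008],
  [0.0031, 0, 0.0207, 0, 0.008],
  [0.0042, 0, 0.024, 0, 0.008],
  [0.0055, 0, 0.0273, 0, 0.008],
  [0.007, 0, 0.0305, 0, 0.008],
  [0.0086, 0, 0.0336, 0, 0.008],
  [0.0103, 0, 0.0366, 0, 0.008],
  [0.0122, 0, 0.0395, 0, 0.008],
  [0.0143, 0, 0.0424, 0, 0.008],
  [0.0165, 0, 0.0451, 0, 0.008],
  [0.0188, 0, 0.0477, 0, 0.008],
  [0.0212, -0.0005, 0.0502, 0, 0.008],
  [0.0238, -0.0005, 0.0526, 0, 0.008],
  [0.0262, -0.0005, 0.0547, 0, 0.008],
  [0.0262, -0.0005, 0.0547, 0, 0.008],
  [0.0262, -0.0005, 0.0547, 0, 0.008],
])

```text
t: 12.75
eef_pos: [0.5932, -0.2445, 0.1518]
ee_rot: [3.141, -0.002, -0.018]
force: [-1.5, 2.0, 2.9]
width: 0.0137
gripper_force: 8.0
```

Now I'll release the knob, back off upward and check.

>>> step_arm([
  [0, 0, 0, 0, 0.016],
  [0, 0, 0, 0, 0.025],
  [0, 0, 0, 0, 0.04],
  [0, 0, 0, 0, 0.04],
  [0, 0, 0.02, 0, 0.04],
  [0, 0, 0.05, 0, 0.04],
  [-0.03, 0, 0.075, 0, 0.03],
  [-0.07, 0.01, 0.075, 0, 0.02],
  [-0.115, 0.02, 0.075, 0, 0.01],
  [-0.16, 0.03, 0.075, 0, 0],
  [-0.17, 0.03, 0.075, 0, 0],
])

```text
t: 13.85
eef_pos: [0.4184, -0.2138, 0.2267]
ee_rot: [-3.141, -0.001, -0.018]
force: [0.9, 0.0, 0.6]
width: 0.0053
gripper_force: 0.0
```

```bash
python3 - <<'E'
from h import *
f=grab('scene','s5'); g=grab('top','t5'); s=arm.get_state(); print(s['eef_pos'],s['width'],proj(f,[[.5934,-.2440,.170]]))
a=cv2.resize(f['color'][190:340,190:340],(600,600),interpolation=cv2.INTER_CUBIC)
cv2.imwrite('pics/crop6.png',a)
E
```

```text
[ 0.42130867 -0.21448978  0.22728401] 0.0013166179349654251 [[227.27897229 261.12555477]]
```

View pics/crop6.png

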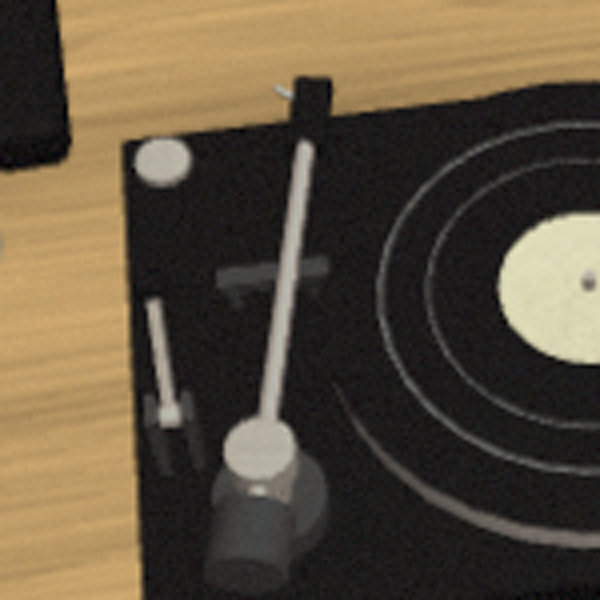

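```bash
python3 - <<'E'
from h import *
f=load('s5'); C=np.array([.5805,-.0437]);y=-.018
def w(a,b): return np.array([C[0]+a/1e3*np.cos(y)-b/1e3*np.sin(y),C[1]+a/1e3*np.sin(y)+b/1e3*np.cos(y)])
pv=w(100,-155); sp=w(0,30)
# tube end near headshell, crop(305,142); headshell centre crop (312,108)
for (u,v),z in(((305,142),.133),((312,108),.133),((288,275),.133)):
    p=onz(f,190+u/4,190+v/4,z)[:2]; d=p-pv; print(p.round(4),'th',np.arctan2(d[1],-d[0])+y,np.hypot(*d))
for th in(.18,.36,.45,.46):
    for r in(195,):
        n=w(100-225*np.cos(th),-155+225*np.sin(th)); q=w(100-r*np.cos(th),-155+r*np.sin(th)); print(th,'needle-sp',np.hypot(*(n-sp)).round(4),'tube',q.round(4))
E
```

```text
[ 0.4861 -0.1561] th 0.20958515805358593 0.19662702007498548
[ 0.4624 -0.1494] th 0.21479198420805107 0.22123957231632901
[ 0.5741 -0.1752] th 0.2213809115154954 0.1066599461561638
0.18 needle-sp 0.1889 tube [ 0.4865 -0.1621]
0.36 needle-sp 0.153 tube [ 0.4965 -0.1285]
0.45 needle-sp 0.1346 tube [ 0.5037 -0.1125]
0.46 needle-sp 0.1325 tube [ 0.5046 -0.1108]
```

The lever is fully up, its tip at crop (155,300), and the arm is lifted with θ≈0.2. I'll straddle the tube just behind the headshell.

>>> step_arm([
  [0.03, 0.02, 0, -0.1, 0.03],
  [0.06, 0.04, 0, -0.2, 0.03],
  [0.077, 0.0535, 0, -0.2, 0.03],
  [0.077, 0.0535, 0, -0.2, 0.03],
  [0.077, 0.0535, -0.03, -0.2, 0.03],
  [0.077, 0.0535, -0.06, -0.2, 0.03],
  [0.077, 0.0535, -0.065, -0.2, 0.03],
  [0.077, 0.0535, -0.065, -0.2, 0.03],
])

```text
t: 14.75
eef_pos: [0.4991, -0.1614, 0.1607]
ee_rot: [3.141, 0.002, -0.217]
force: [-0.1, -0.4, 0.3]
width: 0.0299
gripper_force: 0.0
```

```bash
python3 - <<'E'
from h import *
f=grab('scene','s6'); s=arm.get_state(); print(s['eef_pos'],s['ee_rot'],s['width'])
a=cv2.resize(f['color'][180:330,200:350],(600,600),interpolation=cv2.INTER_CUBIC)
cv2.imwrite('pics/crop7.png',a)
E
```

```text
[ 0.49989178 -0.16138893  0.16191134] [ 3.14098118e+00 -4.49913427e-05 -2.16824455e-01] 0.029648130080372773
```

View pics/crop7.png

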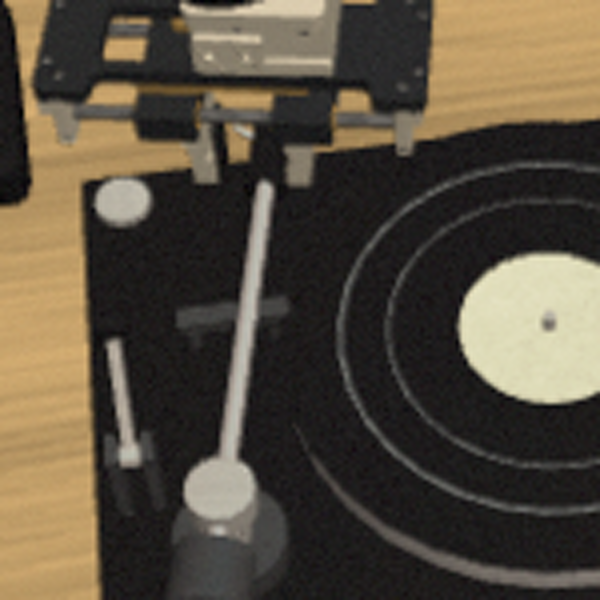

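The fingers are centred over the tube, at crop (205,180) and (298,180) with the tube at (262,190). Next I'll descend and close loosely around it.

>>> step_arm([
  [0, 0, -0.015, 0, 0.03],
  [0, 0, -0.03, 0, 0.03],
  [0, 0, -0.041, 0, 0.03],
  [0, 0, -0.041, 0, 0.025],
  [0, 0, -0.041, 0, 0.02],
  [0, 0, -0.041, 0, 0.016],
  [0, 0, -0.041, 0, 0.014],
  [0, 0, -0.041, 0, 0.014],
], newtons=3)

```text
t: 15.6
eef_pos: [0.4997, -0.161, 0.1207]
ee_rot: [-3.141, -0.001, -0.218]
force: [-0.3, 0.1, -0.5]
width: 0.0141
gripper_force: 0.0
```

>>> step_arm([
  [0.001, 0.0044, 0, -0.025, 0.014],
  [0.0023, 0.0088, 0, -0.05, 0.014],
  [0.0035, 0.0132, 0, -0.075, 0.014],
  [0.0048, 0.0175, 0, -0.1, 0.014],
  [0.0063, 0.0218, 0, -0.125, 0.014],
  [0.0079, 0.0261, 0, -0.15, 0.014],
  [0.0096, 0.0303, 0, -0.175, 0.014],
  [0.0114, 0.0345, 0, -0.2, 0.014],
  [0.0128, 0.0376, 0, -0.22, 0.014],
  [0.014, 0.0402, 0, -0.235, 0.014],
  [0.015, 0.042, 0, -0.247, 0.014],
  [0.0157, 0.0435, 0, -0.255, 0.014],
  [0.0157, 0.0435, 0, -0.255, 0.014],
  [0.0157, 0.0435, 0, -0.255, 0.014],
  [0.0157, 0.0435, 0, -0.255, 0.014],
  [0.0157, 0.0435, 0, -0.255, 0.02],
  [0.0157, 0.0435, 0, -0.255, 0.026],
  [0.0157, 0.0435, 0, -0.255, 0.03],
  [0.0157, 0.0435, 0, -0.255, 0.03],
])

```text
t: 17.5
eef_pos: [0.5151, -0.1175, 0.1203]
ee_rot: [3.142, 0.0, -0.473]
force: [0.2, -0.0, -0.3]
width: 0.0294
gripper_force: 0.0
```

>>> step_arm([
  [0, 0, 0.02, 0, 0.03],
  [0, 0, 0.05, 0, 0.03],
  [0, 0, 0.09, 0, 0.03],
  [0, 0, 0.11, 0.1, 0.035],
  [0, 0, 0.11, 0.2, 0.04],
  [0, -0.03, 0.11, 0.35, 0.04],
  [0.02, -0.07, 0.11, 0.455, 0.04],
  [0.04, -0.1, 0.11, 0.455, 0.04],
  [0.078, -0.126, 0.11, 0.455, 0.04],
  [0.078, -0.126, 0.11, 0.455, 0.04],
  [0.078, -0.126, 0.11, 0.455, 0.04],
])

```text
t: 18.6
eef_pos: [0.5932, -0.2442, 0.2287]
ee_rot: [-3.141, 0.002, -0.019]
force: [-0.5, -0.1, -0.6]
width: 0.0401
gripper_force: 0.0
```

```bash
python3 - <<'E'
from h import *
f=grab('scene','s7'); s=arm.get_state(); print(s['eef_pos'],s['ee_rot'],s['width'])
a=cv2.resize(f['color'][180:330,200:400],(800,600),interpolation=cv2.INTER_CUBIC)
cv2.imwrite('pics/crop8.png',a)
E
```

```text
[ 0.59280492 -0.2436181   0.22943517] [-3.14130285e+00  1.46924107e-03 -1.84515368e-02] 0.04028330999214287
```

View pics/crop8.png

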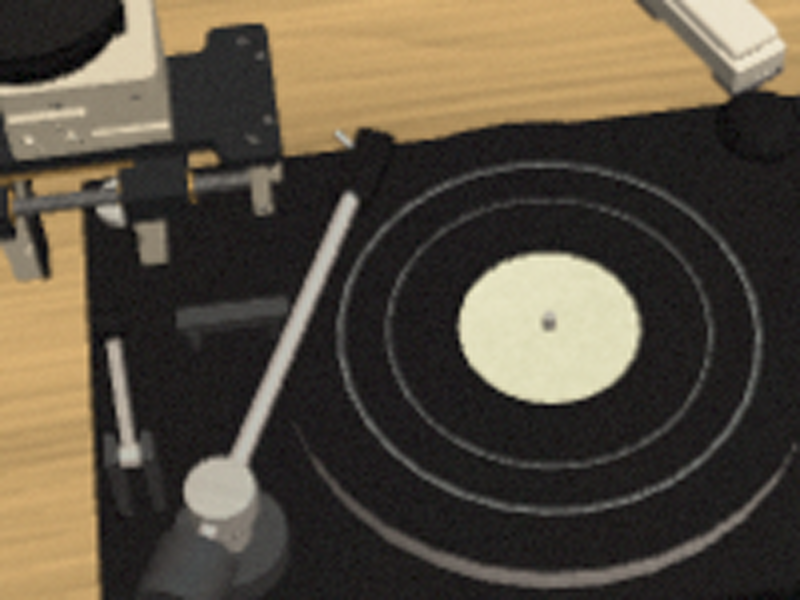

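```bash
python3 - <<'E'
from h import *
f=load('s7'); C=np.array([.5805,-.0437]);y=-.018
def w(a,b): return np.array([C[0]+a/1e3*np.cos(y)-b/1e3*np.sin(y),C[1]+a/1e3*np.sin(y)+b/1e3*np.cos(y)])
pv=w(100,-155); sp=w(0,30)
for (u,v) in((350,200),(376,163),(300,320)):
    p=onz(f,200+u/4,180+v/4,.133)[:2]; d=p-pv; th=np.arctan2(d[1],-d[0])+y
    n=w(100-225*np.cos(th),-155+225*np.sin(th)); print(p.round(4),'th',th.round(3),np.hypot(*d).round(4),'needle r',np.hypot(*(n-sp)).round(4))
E
```

```text
[ 0.5072 -0.1113] th 0.464 0.1924 needle r 0.1318
[ 0.4837 -0.0933] th 0.487 0.2217 needle r 0.127
[ 0.5822 -0.1485] th 0.48 0.1087 needle r 0.1284
```

>>> step_arm([
  [0, 0, -0.02, 0, 0.04],
  [0, 0, -0.04, 0, 0.04],
  [0, 0, -0.06, 0, 0.04],
  [0, 0, -0.076, 0, 0.04],
  [0, 0, -0.076, 0, 0.04],
  [0, 0, -0.076, 0, 0.03],
  [0, 0, -0.076, 0, 0.022],
  [0, 0, -0.076, 0, 0.016],
  [0, 0, -0.076, 0, 0.01],
  [0, 0, -0.076, 0, 0.008],
  [0, 0, -0.076, 0, 0.008],
  [0, 0, -0.076, 0, 0.008],
], newtons=8)

```text
t: 19.85
eef_pos: [0.5932, -0.2442, 0.1549]
ee_rot: [3.141, -0.0, -0.018]
force: [-1.1, -4.3, 4.1]
width: 0.0142
gripper_force: 8.0
```

The needle should be at about 130 mm radius. Now I'll lower the lever gently along its arc.

>>> step_arm([
  [-0.0024, 0, -0.0021, 0, 0.008],
  [-0.005, 0, -0.0045, 0, 0.008],
  [-0.0074, 0, -0.007, 0, 0.008],
  [-0.0097, 0, -0.0096, 0, 0.008],
  [-0.0119, 0, -0.0123, 0, 0.008],
  [-0.014, 0, -0.0152, 0, 0.008],
  [-0.0159, 0, -0.0181, 0, 0.008],
  [-0.0176, 0, -0.0211, 0, 0.008],
  [-0.0192, 0, -0.0242, 0, 0.008],
  [-0.0207, 0, -0.0274, 0, 0.008],
  [-0.022, 0, -0.0307, 0, 0.008],
  [-0.0231, 0, -0.034, 0, 0.008],
  [-0.024, 0.0005, -0.0374, 0, 0.008],
  [-0.0248, 0.0005, -0.0408, 0, 0.008],
  [-0.0254, 0.0005, -0.0442, 0, 0.008],
  [-0.0258, 0.0005, -0.0477, 0, 0.008],
  [-0.0261, 0.0005, -0.0512, 0, 0.008],
  [-0.0262, 0.0005, -0.0547, 0, 0.008],
  [-0.0262, 0.0005, -0.056, 0, 0.008],
  [-0.0262, 0.0005, -0.056, 0, 0.008],
])

```text
t: 21.85
eef_pos: [0.5669, -0.2435, 0.0984]
ee_rot: [3.141, -0.0, -0.018]
force: [-0.2, -6.6, 3.9]
width: 0.0141
gripper_force: 8.0
```

>>> step_arm([
  [0, 0, 0, 0, 0.016],
  [0, 0, 0, 0, 0.025],
  [0, 0, 0, 0, 0.04],
  [0, 0, 0, 0, 0.04],
  [0, 0, 0.02, 0, 0.04],
  [0, 0, 0.05, 0, 0.04],
  [0, 0, 0.09, 0, 0.04],
  [-0.04, 0, 0.13, 0, 0.04],
  [-0.08, 0.01, 0.14, 0, 0.04],
  [-0.11, 0.02, 0.15, 0, 0.04],
  [-0.11, 0.02, 0.15, 0, 0.04],
  [-0.11, 0.02, 0.15, 0, 0.04],
])

```text
t: 23.05
eef_pos: [0.4568, -0.2227, 0.2491]
ee_rot: [-3.141, -0.002, -0.017]
force: [0.3, 0.9, -0.2]
width: 0.0403
gripper_force: 0.0
```

```bash
python3 - <<'E'
from h import *
f=grab('scene','s8'); s=arm.get_state(); print(s['eef_pos'],s['width'])
a=cv2.resize(f['color'][140:340,200:340],(420,600),interpolation=cv2.INTER_CUBIC)
b=cv2.resize(f['color'][140:240,430:530],(380,380),interpolation=cv2.INTER_CUBIC)
o=np.zeros((600,800,3),np.uint8);o[:,:420]=a;o[:380,420:]=b
cv2.imwrite('pics/crop9.png',o)
E
```

```text
[ 0.45722037 -0.22279842  0.24843344] 0.04009292091985973
```

View pics/crop9.png

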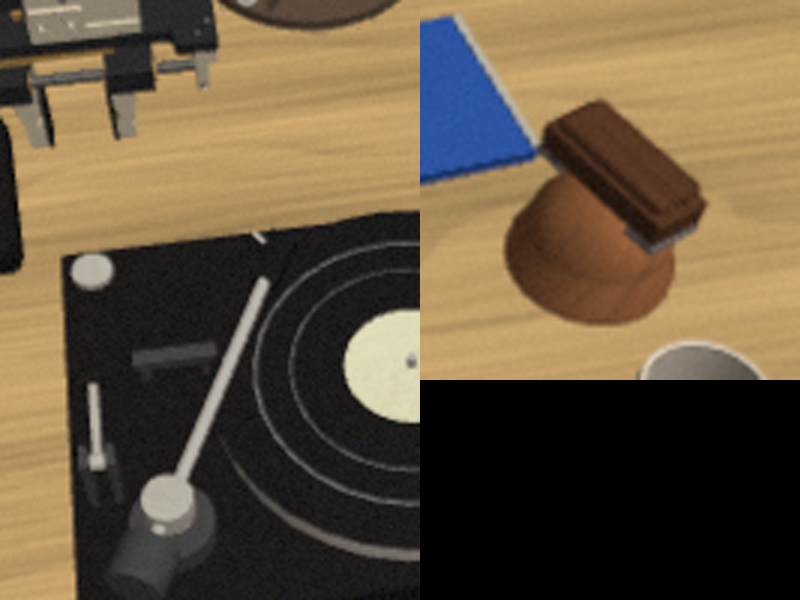

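The lever looks down and the brush is still balanced. To be sure, I'll tap the knob from above with closed fingers and watch the force.

>>> step_arm([
  [0.04, -0.01, 0, 0, 0],
  [0.08, -0.0205, 0, 0, 0],
  [0.11, -0.0205, 0, 0, 0],
  [0.11, -0.0205, 0, 0, 0],
  [0.11, -0.0205, -0.04, 0, 0],
  [0.11, -0.0205, -0.07, 0, 0],
  [0.11, -0.0205, -0.09, 0, 0],
  [0.11, -0.0205, -0.1, 0, 0],
  [0.11, -0.0205, -0.106, 0, 0],
  [0.11, -0.0205, -0.112, 0, 0],
  [0.11, -0.0205, -0.117, 0, 0],
  [0.11, -0.0205, -0.12, 0, 0],
  [0.11, -0.0205, -0.1225, 0, 0],
  [0.11, -0.0205, -0.1245, 0, 0],
  [0.11, -0.0205, -0.126, 0, 0],
  [0.11, -0.0205, -0.126, 0, 0],
])

```text
t: 24.7
eef_pos: [0.5672, -0.2436, 0.123]
ee_rot: [3.141, -0.001, -0.018]
force: [-1.5, 1.0, 3.2]
width: 0.0002
gripper_force: 1.9
```

>>> step_arm([
  [0, 0, -0.0008, 0, 0],
  [0, 0, -0.0015, 0, 0],
  [0, 0, -0.0015, 0, 0],
])

```text
t: 25.0
eef_pos: [0.5672, -0.2437, 0.1225]
ee_rot: [3.141, -0.001, -0.017]
force: [-2.5, 1.3, 10.4]
width: 0.0002
gripper_force: 5.5
```

The force rose to 10 N with only 0.5 mm of travel, so the lever is on its lower stop. I'll back off and hand in.

>>> step_arm([
  [0, 0, 0.01, 0, 0],
  [0, 0, 0.04, 0, 0],
  [0, 0, 0.08, 0, 0],
  [0, 0, 0.12, 0, 0],
  [-0.04, 0.01, 0.13, 0, 0],
  [-0.08, 0.02, 0.13, 0, 0],
  [-0.11, 0.02, 0.13, 0, 0],
  [-0.11, 0.02, 0.13, 0, 0],
  [-0.11, 0.02, 0.13, 0, 0],
  [-0.11, 0.02, 0.13, 0, 0],
])

```text
t: 26.0
eef_pos: [0.4576, -0.2236, 0.2511]
ee_rot: [3.141, -0.001, -0.018]
force: [0.5, 0.3, -0.5]
width: 0.0005
gripper_force: 0.0
```

```bash
python3 - <<'E'
from h import *
f=grab('scene','s9'); g=load('s8')
for x0,y0,x1,y1 in((200,200,400,340),(440,150,520,230)): print(cv2.absdiff(f['color'],g['color'])[y0:y1,x0:x1].mean())
print(arm.job_done())
E
```

```text
2.872095238095238
1.9101041666666667
the job is handed in; nothing more can be done
None
```

I handed the job in at about 26 s: the brush is balanced on the dome, the lever is fully down, and the needle is on the outermost track at about 130 mm from the spindle by camera estimate; no verdict was returned.

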